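Clamp the circuit board in the soldering jig

TASK

The circuit board lies part-way into its nest on the wooden soldering jig. Push it along the nest until its far edge is flush against the end stop, then push the toggle clamp's handle over and down, past its dead point, until it snaps into lock with the rubber pad holding the board. Everything is done by pushing with the fingers: do not pick the board up, and leave the solder reel, the ramekin and the screwdriver where they are.

Things in the scene. Friction and masses are not known exactly. Their poses are not given: they have to be found in the camera images.
- jig: Brown wooden jig fixed to the bench, 200 (x) by 260 (y) by 15 mm thick; origin at the centre of its underside on the bench, x pointing away from the robot, y to the left, z up. It carries the board's nest on its +y half and, beside the nest, a steel toggle clamp in the plane x = 25 mm. All mm positions below are in this frame.
- nest_mouth (a point): Middle of the nest's open near end, on the wood: x -90, y 70, z 15. The nest is two aluminium angles along x (x -90 to 70): ledges at z 25 carry the board's sides, lips outside them to z 30 guide it with 1.5 mm play. Between the ledges (y 48 to 92) is bare wood, free for a fingertip.
- end_stop (a point): Middle of the near face of the end stop, an aluminium bar along y closing the nest's far end: x 60, y 70, z 25 (height of the board's underside). The bar is 94 mm long and its top is at z 37.
- board: Circuit board, 100 (x) by 80 (y) by 2 mm, parts up to 24 mm high, 0.1 to 0.2 kg; origin at the centre of its underside, axes along the jig's. Slides on the ledges along x with about 1 N. Flush with the middle of its near (-x) edge is a terminal block 50 mm wide, 14 mm high. Home: origin at x 10, y 70, z 25; it starts 15 to 45 mm nearer the robot.
- clamp_handle (a joint): Angle of the clamp's handle (rad): 0 = fully open, 76 degrees above level; grows as the handle is pushed towards the jig's -y and down; dead point 1.08; locked at its stop 1.257 (4 degrees above level, pointing to -y). Elevation = 1.326 - value. Starts at 0.
- handle_pivot (a point): Fixed pin, along the jig's x, about which the handle turns: x 25, y -67, z 45. The clamp's steel base below it covers y -83 to -17: flanges x -5 to 55, 3 mm thick; upright plates x 10 to 40, up to z 58.
- handle_end (a point): Outer end of the handle's round black rubber grip, 130 mm from the pin on the grip's axis, which runs through the pin. Grip 18 to 19 mm thick, from 46 to 130 mm. Pushed 95 mm from the pin it takes 1 to 2 N at first, 3 to 6 N before the dead point, where the pad squeezes the board; just past it the handle springs to the stop by itself and stays.
- bar_pin (a point): Fixed pin of the hold-down arm: x 25, y -31, z 51. The arm, 18 mm wide, reaches 84 mm from it towards +y: raised 63 degrees when open (end 130 mm above the bench), about level when locked. It is driven by the handle.
- clamp_pad: Rubber pad under the end of the hold-down arm, 15 mm across, 10 mm high, origin at the centre of its lower face; sprung. Locked, it presses with about 15 N on the bare strip of board at x 25, y 40.
- solder_reel: Solder reel lying flat on the bench beside the jig, 56 mm across, 30 mm high, origin at the centre of its underside. Not to be disturbed.
- ramekin: White ceramic ramekin, 80 mm across the rim, 45 mm high, origin at the centre of its underside, on the bench beside the jig. Not to be disturbed.
- screwdriver: Screwdriver, 170 mm long, up to about 30 mm high, lying along the jig's x on the bench on the jig's +y side. Not to be disturbed.

How it is judged:
On the way, in this order (a step that is already met when the one before it is completed fails the run):
1. the board is pushed home: its far edge within 2.5 mm of the end stop, flat in the nest, the clamp not yet locked (x of board in the frame of jig above 0.0075 m and height (world z) of board below 0.028 m and angle between board's own z axis and vertical below 0.05 rad and value of joint clamp_handle below 1 rad), for 0.2 s.
2. the clamp's handle has passed its dead point and snapped to its stop, the pad pressing on the board (value of joint clamp_handle above 1.2 rad and contact force between clamp_pad and board above 8 N), for 0.2 s.
At the end, for the whole second after the job is handed in: The board lies flat in the nest with its far edge within 2.5 mm of the end stop; the handle is past the dead point at its stop (above 1.2 rad) and stays there by itself; the pad presses on the board with more than 8 N; everything is at rest (all of step 2 and x of board in the frame of jig above 0.0075 m and height (world z) of board between 0.022 and 0.028 m and angle between board's own z axis and vertical below 0.05 rad and linear speed of board below 0.02 m/s); the robot touches nothing.
It fails at once if the board is lifted or tipped out of the nest (height (world z) of board above 0.034 m or angle between board's own z axis and vertical above 0.2 rad).
It fails at once if the solder reel, the ramekin or the screwdriver is moved more than 15 mm (distance of any of solder_reel, ramekin, screwdriver from where it was at the start of the episode above 0.015 m).
It also fails if it takes over 45 s, if anything falls off the work surface, if the arm or the gripper's body presses on something with over 40 N, if the wrist force passes 120 N, or if a joint passes its speed limit or range.

ROBOT

A 6-joint arm with a two-finger parallel gripper is mounted at the origin on the work surface. World frame = base frame: x ahead of the robot, y to its left, z up, the work surface at z = 0. Lengths are in m, angles in rad, forces in N, time in s.
With the tool pointing down it reaches from about 0.3 to 0.775 m from the base axis. Payload 14.6 kg.
Tool frame: the origin (TCP) lies on the mounting face of the last link; the fingertips stand 199 mm ahead of it and the grasp point (between the pads) lies 180 mm ahead of it; z points along the fingers, y is the line along which they close (so a half turn about z gives the same grasp; the last joint's range is limited). The gripper opens to 94 mm and grips with 3 to 60 N. Pads are 16 mm wide; open, the fingers measure 119 mm over their backs; the gripper's body (75 mm by 177 mm) begins 78 mm behind the grasp point.
Start: joints at [-1.4, 0.3, 1.521, -0, 1.321, -0.067], TCP at [0.13, -0.535, 0.405] pointing down, gripper open.
Joint ranges: [-3.03, 3.03], [-0.79, 2.21], [0.23, 2.52], [-1.04, 4.18], [0, 3.07], [-2.55, 2.55]. Speed limits (rad/s): [2.22, 2.22, 2.57, 3.14, 3.14, 3.14].

INTERFACE

Orientations are given as [roll, pitch, yaw] about the fixed x, y, z axes, in that order (R = Rz(yaw) Ry(pitch) Rx(roll)).
In Python, from station import get_obs, camera, hand_in gives the robot as it stands.
- The arm moves only by the tool apply_moves, never from a script. Its argument "increments" is a list of rows, each an object of numbers: "tx", "ty", "tz": the shift along the tool's x, y, z as a fraction of full scale; "ax", "ay", "az": the turn, a rotation vector about the tool's x, y, z as a fraction of full scale. In form: [{"tx": .., "ty": .., "tz": .., "ax": .., "ay": .., "az": ..}, ...]. A call has 1 to 12 rows; each row shifts and turns the commanded pose from where the row before left it, along the tool's axes as they then stand; what a row does not reach is not made up. Full scale, the value 1, is 30 mm for a shift and 5 degrees for a turn. A row lasts 1/8 s, in which the tool goes at most 62.5 mm and 10.7 degrees, less where a joint would pass 70% of its speed; a pose out of reach is approached as far as the arm can. A call with a number of a shift or a turn outside -1 to 1 is refused whole. A call with a gripper value outside its range is refused whole. "jaw" is the closure, from 0 (fully open) to 1 (shut), set as the call begins (left out, the last holds). The fingers move at their own pace and stop on an object; "force" is the grip in N (left out, the last holds). Time passes only in rows, so rows that do not move let the fingers close. It gives the time, the measured TCP pose, the force, the opening and the grip force at its end, in the units of the state.
- get_obs(): the state, without advancing time (a new reading comes with each control period).
- camera(name): name is "scene" or "top" or "wrist"; returns a dict with "pixels" (480x640x3 uint8, red, green, blue), "camera_matrix" (3x3 intrinsics, pixels), "R" (3x3) and "t" (3): a world point X has camera coordinates R X + t; the wrist camera has in their place "T_tool_cam" (4x4, takes a point from camera to tool coordinates, whose origin is the TCP and whose axes are the flange's). Camera axes: x right, y down, z forward; pixel columns grow to the right and rows downward; lengths in m; the calibration is good to about 2 mm. A picture is of the moment at which its call begins: read the wrist's pose just before it. There is no depth.
- hand_in(): hands the job in; it is judged then, once.
The state is a dict: "time_s": time; "qpos": joint angles; "joint_vel": joint speeds; "tau": joint torques, N m; "ee_pos": TCP position; "eef_rot": TCP orientation; "force": force on the tool from outside, world axes, zero at the start; "moment": the same for the moment, N m; "grip_width": finger opening in m; "grip_force": force on a finger pad.
Only numpy, scipy, OpenCV 4.12 (cv2) and the standard library are available. Lean on these libraries where they do the work, as an engineer would, in place of code of your own. Each camera call takes 0.05 s, during which the arm holds its last target. There are 200 camera calls.

## Working session

There is one attempt and no reset: what is moved stays moved. The work goes in short steps, Python scripts to look and compute and a tool call to move; the robot and the scene stay as the last step left them, time stands still between calls to the robot, and variables do not carry over. Pictures are saved under pics/ and viewed, at most 10 in all, crops included, and the job is handed in when it is done.

Besides the shell and the picture viewer there is one more tool, called after "Emit:" in YAML: its name, and indented under it one key for each argument. apply_moves: Moves the arm, as the interface text tells. Its arguments: {"type":"object","properties":{"increments":{"type":"array"},"jaw":{"type":"number"},"force":{"type":"number"}},"required":["increments"]}

```bash
mkdir -p pics; python3 - <<'E'
from station import get_obs, camera
import cv2,pickle
o=get_obs();print(o)
for n in("scene","top"):
    c=camera(n);pickle.dump(c,open(n+".pkl","wb"))
    cv2.imwrite(f"pics/{n}0.png",c["pixels"][:,:,::-1]);print(n,c["camera_matrix"],c["R"],c["t"])
E
```

```text
{'time_s': 0.0, 'qpos': array([-1.39961676e+00,  3.00495891e-01,  1.52158372e+00, -2.11639996e-05,
        1.32069909e+00, -6.65851241e-02]), 'joint_vel': array([ 0.00077018, -0.00128269,  0.00029128,  0.00142941,  0.00016001,
        0.00066695]), 'tau': array([-6.83892358e-04, -5.31811023e+01, -3.52735233e+01,  7.07709999e-02,
        2.44297413e-02, -7.29251701e-05]), 'ee_pos': array([ 0.12954069, -0.53449745,  0.40407148]), 'eef_rot': array([-3.14040787e+00, -5.84609032e-05,  2.37769902e-01]), 'force': array([0.45993202, 0.51421791, 0.39656151]), 'moment': array([0.00493082, 0.01915963, 0.05015502]), 'grip_force': 0.0, 'grip_width': 0.09404745784743185}
scene [[458.6570263    0.         315.05095776]
 [  0.         458.6570263  233.95110308]
 [  0.           0.           1.        ]] [[ 0.37090241  0.92866977 -0.00196716]
 [ 0.72405246 -0.29050523 -0.62558353]
 [-0.58153198  0.23060611 -0.78015472]] [-0.27823801 -0.33897509  1.12254877]
top [[512.60064701   0.         312.81353199]
 [  0.         512.60064701 246.67017965]
 [  0.           0.           1.        ]] [[-0.00704383 -0.99964783  0.0255853 ]
 [-0.98884652  0.00315661 -0.14890463]
 [ 0.14877143 -0.02634879 -0.98852051]] [0.07158265 0.61260179 0.7802    ]
```

View pics/top0.png

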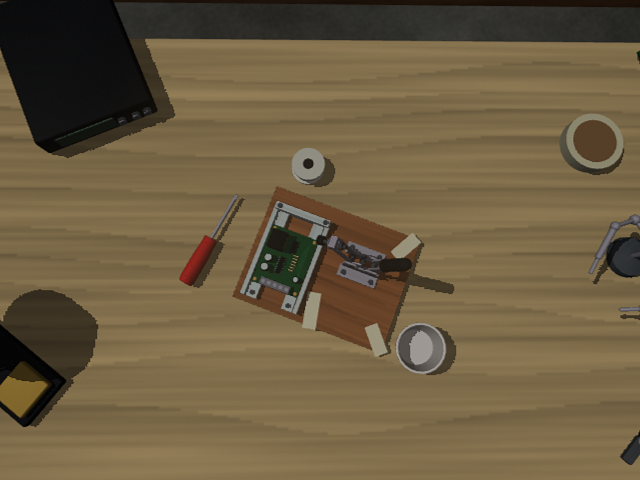

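View pics/scene0.png

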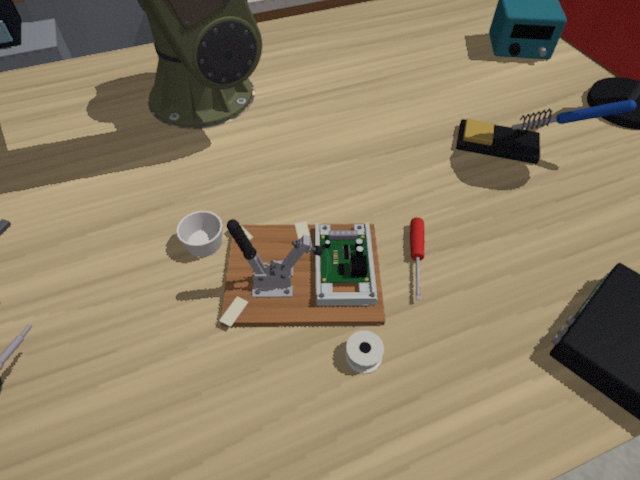

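The top view shows the jig rotated about -20°, with corners near (276,187), (422,240), (385,352) and (233,295). The board is at about (285,262), the black grip at about (397,265), the ramekin at (421,348), the reel at (308,165) and the screwdriver at (210,240). Next I'll measure the jig's pose.

```bash
cat > h.py <<'E'
import numpy as np, cv2, pickle
def ray(c,px):
    px=np.atleast_2d(px).astype(float)
    d=np.c_[px,np.ones(len(px))]@np.linalg.inv(c["camera_matrix"]).T@c["R"]
    return -c["R"].T@c["t"], d
def onplane(c,px,z):
    o,d=ray(c,px); return o+d*((z-o[2])/d[:,2])[:,None]
def proj(c,X):
    p=(np.atleast_2d(X)@c["R"].T+c["t"])@c["camera_matrix"].T
    return p[:,:2]/p[:,2:]
def rect(P):
    (cx,cy),(w,h),a=cv2.minAreaRect(P[:,:2].astype(np.float32)*1000); return (round(cx,1),round(cy,1)),(round(w,1),round(h,1)),round(a,2)
E
python3 - <<'E'
from h import *
for n in("top","scene"):
    c=pickle.load(open(n+".pkl","rb"));im=c["pixels"];hsv=cv2.cvtColor(im,cv2.COLOR_RGB2HSV)
    roi=np.zeros(im.shape[:2],np.uint8)
    if n=="top": roi[180:360,225:430]=255
    else: roi[215:335,215:395]=255
    H,S,V=[hsv[...,i].astype(int) for i in range(3)]
    R,G,B=[im[...,i].astype(int) for i in range(3)]
    print(n,[tuple(im[y,x]) for x,y in ((350,320),(330,180),(260,290),(240,250))])
    green=((G>R*1.3)&(G>B*1.15)&(G>30)&(roi>0)).astype(np.uint8)
    brown=((H<14)&(S>110)&(V>50)&(roi>0)).astype(np.uint8)
    for nm,m,z in(("green",green,.027),("brown",brown,.015)):
        m=cv2.morphologyEx(m,cv2.MORPH_OPEN,np.ones((3,3)))
        k,l,s,_=cv2.connectedComponentsWithStats(m);
        idx=[i for i in range(1,k) if s[i,4]>60]
        ys,xs=np.nonzero(np.isin(l,idx)); P=onplane(c,np.c_[xs,ys],z)
        print(nm,len(xs),rect(P))
        box=cv2.boxPoints(cv2.minAreaRect(P[:,:2].astype(np.float32)));print(box.round(4).tolist())
E
```

```text
top [(np.uint8(96), np.uint8(62), np.uint8(36)), (np.uint8(66), np.uint8(57), np.uint8(39)), (np.uint8(54), np.uint8(37), np.uint8(23)), (np.uint8(121), np.uint8(105), np.uint8(72))]
green 1394 ((596.1, 113.9), (79.8, 94.5), 69.0)
[[0.5376999974250793, 0.09359999746084213], [0.6258999705314636, 0.059700001031160355], [0.6543999910354614, 0.13420000672340393], [0.5662999749183655, 0.1679999977350235]]
brown 8984 ((582.1, 43.6), (258.4, 198.4), 68.76)
[[0.44290000200271606, -0.04089999943971634], [0.6277999877929688, -0.1128000020980835], [0.7214000225067139, 0.12809999287128448], [0.5364999771118164, 0.20000000298023224]]
scene [(np.uint8(148), np.uint8(107), np.uint8(71)), (np.uint8(173), np.uint8(157), np.uint8(124)), (np.uint8(100), np.uint8(98), np.uint8(101)), (np.uint8(126), np.uint8(86), np.uint8(58))]
green 1129 ((596.7, 114.4), (78.7, 91.8), 68.14)
[[0.5394999980926514, 0.0949999988079071], [0.6247000098228455, 0.06080000102519989], [0.6539999842643738, 0.13379999995231628], [0.5687999725341797, 0.1679999977350235]]
brown 0 ((0.0, 0.0), (0.0, 0.0), 0.0)
[[0.0, 0.0], [0.0, 0.0], [0.0, 0.0], [0.0, 0.0]]
```

Emit:
apply_moves:
  increments:
    - {"az":0.995}
    - {"az":0.995}
    - {"az":0.995,"ty":-0.5}
    - {"az":0.995,"ty":-0.5}
    - {"az":0.995,"ty":-0.5}
    - {"az":0.995,"ty":-0.5}
    - {"az":0.995,"ty":-0.5}
    - {"ty":-1}
    - {"ty":-1}
    - {"ty":-1}
    - {"ty":-1}
    - {"ty":-1}
  jaw: 1
  force: 40

```text
schema error: expected keys tx, ty, tz, ax, ay, az
```

```bash
cat >> h.py <<'E'
YAW=np.radians(-21.15); C=np.array([.5821,.0436])
RJ=np.array([[np.cos(YAW),-np.sin(YAW)],[np.sin(YAW),np.cos(YAW)]])
def j2w(p): p=np.atleast_2d(p)/1000.; return np.c_[p[:,:2]@RJ.T+C,p[:,2]]
def w2j(X): X=np.atleast_2d(X); return np.c_[(X[:,:2]-C)@RJ,X[:,2]]*1000
E
python3 - <<'E'
from h import *
from station import get_obs
o=get_obs();print(w2j(o["ee_pos"]).round(1),o["eef_rot"],o["grip_width"],o["time_s"],o["qpos"].round(2))
pts=[(-100,-130,15),(100,-130,15),(100,130,15),(-100,130,15),(60,23,37),(60,117,37),(-90,48,25),(-90,92,25),(25,-98.5,171),(25,7,126),(25,-78,91)]
for n in("top","scene"):
    c=pickle.load(open(n+".pkl","rb"));im=c["pixels"][:,:,::-1].copy()
    x0,y0=((215,170) if n=="top" else (190,190))
    big=cv2.resize(im[y0:y0+190,x0:x0+240],None,fx=3,fy=3,interpolation=cv2.INTER_CUBIC)
    for p in proj(c,j2w(pts)): cv2.circle(big,tuple(int(v) for v in ((p-[x0,y0]+.5)*3)),3,(255,0,255),1)
    cv2.imwrite(f"pics/{n}_chk.png",big)
E
```

```text
[[-213.5 -702.4  404.2]] [-3.14060960e+00 -4.08070856e-05  2.37839405e-01] 0.09434620775283861 0.1 [-1.4   0.3   1.52 -0.    1.32 -0.07]
```

View pics/top_chk.png

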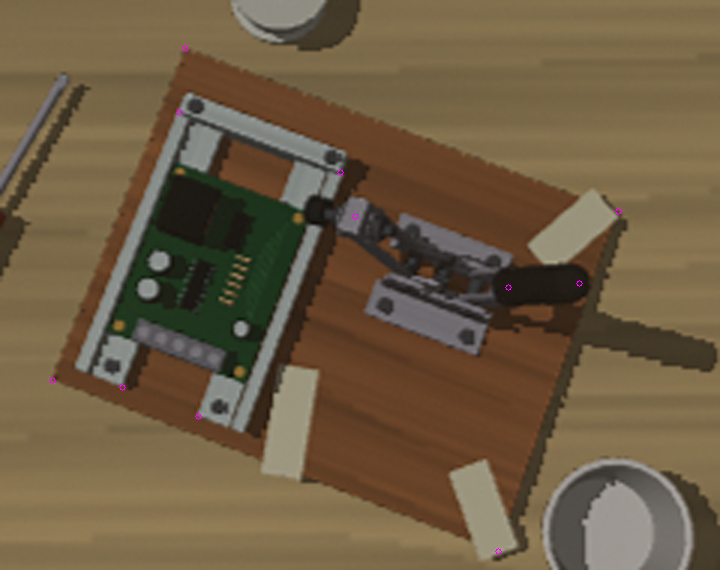

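View pics/scene_chk.png

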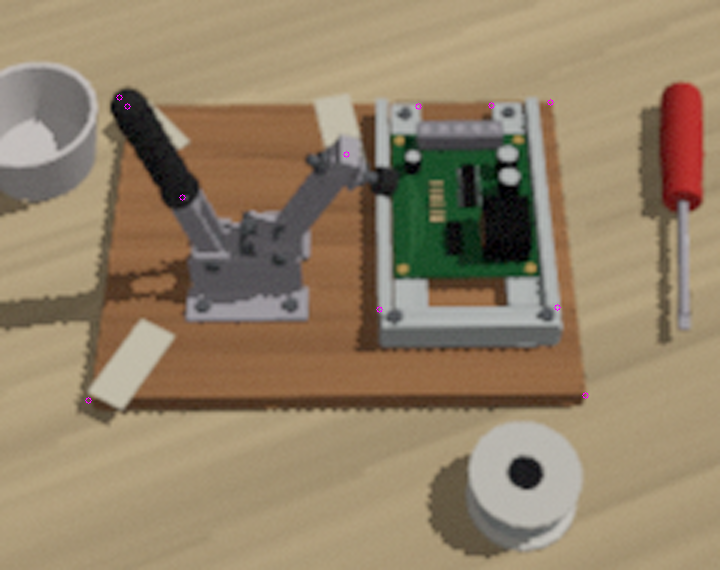

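The projected jig, nest and handle points fall on their features in both views to about 2 mm, so the pose is good. The board's far edge is at about x 35, so it has 25 mm to go.

Emit:
apply_moves:
  increments:
    - {"tx":0,"ty":0,"tz":0,"ax":0,"ay":0,"az":0.995}
    - {"tx":0,"ty":0,"tz":0,"ax":0,"ay":0,"az":0.995}
    - {"tx":0,"ty":0,"tz":0,"ax":0,"ay":0,"az":0.995}
    - {"tx":0,"ty":0,"tz":0,"ax":0,"ay":0,"az":0.995}
    - {"tx":0,"ty":0,"tz":0,"ax":0,"ay":0,"az":0.995}
    - {"tx":0,"ty":0,"tz":0,"ax":0,"ay":0,"az":0.995}
    - {"tx":0,"ty":0,"tz":0,"ax":0,"ay":0,"az":0.995}
    - {"tx":0.2,"ty":-1,"tz":0,"ax":0,"ay":0,"az":0}
    - {"tx":0.2,"ty":-1,"tz":0,"ax":0,"ay":0,"az":0}
    - {"tx":0.2,"ty":-1,"tz":0,"ax":0,"ay":0,"az":0}
    - {"tx":0.2,"ty":-1,"tz":0,"ax":0,"ay":0,"az":0}
    - {"tx":0.2,"ty":-1,"tz":0,"ax":0,"ay":0,"az":0}
  jaw: 1
  force: 40

```text
time_s: 1.6
ee_pos: [0.2122, -0.4046, 0.4044]
eef_rot: [-3.141, 0.0, -0.37]
force: [0.1, 0.1, 0.4]
grip_width: 0.0002
grip_force: 0.0
```

```bash
cat > s.py <<'E'
from h import *
from station import get_obs
o=get_obs();print("jig TCP",w2j(o["ee_pos"]).round(1),"rot deg",np.degrees(o["eef_rot"]).round(2),"w",o["grip_width"].round(4),"t",o["time_s"],"q",o["qpos"].round(2),"F jig",(RJ.T@o["force"][:2]).round(2),o["force"][2].round(2))
E
python3 s.py
```

```text
Traceback (most recent call last):
  File "s.py", line 3, in <module>
    o=get_obs();print("jig TCP",w2j(o["ee_pos"]).round(1),"rot deg",np.degrees(o["eef_rot"]).round(2),"w",o["grip_width"].round(4),"t",o["time_s"],"q",o["qpos"].round(2),"F jig",(RJ.T@o["force"][:2]).round(2),o["force"][2].round(2))
                                                                                                          ^^^^^^^^^^^^^^^^^^^^^
AttributeError: 'float' object has no attribute 'round'
```

Emit:
apply_moves:
  increments:
    - {"tx":0.2,"ty":-1,"tz":0,"ax":0,"ay":0,"az":0}
    - {"tx":0.2,"ty":-1,"tz":0,"ax":0,"ay":0,"az":0}
    - {"tx":0.2,"ty":-1,"tz":0,"ax":0,"ay":0,"az":0}
    - {"tx":0.2,"ty":-1,"tz":0,"ax":0,"ay":0,"az":0}
    - {"tx":0.2,"ty":-1,"tz":0,"ax":0,"ay":0,"az":0}
    - {"tx":0.2,"ty":-1,"tz":0,"ax":0,"ay":0,"az":0}
    - {"tx":0.2,"ty":-1,"tz":0,"ax":0,"ay":0,"az":0}
    - {"tx":0.2,"ty":-1,"tz":0,"ax":0,"ay":0,"az":0}
    - {"tx":0.2,"ty":-1,"tz":0,"ax":0,"ay":0,"az":0}
    - {"tx":0.2,"ty":-1,"tz":0,"ax":0,"ay":0,"az":0}
    - {"tx":0.2,"ty":-1,"tz":0,"ax":0,"ay":0,"az":0}
    - {"tx":0.2,"ty":-1,"tz":0,"ax":0,"ay":0,"az":0}

```text
time_s: 3.1
ee_pos: [0.4095, -0.095, 0.4045]
eef_rot: [3.142, 0.0, -0.37]
force: [-0.1, -0.4, -0.8]
grip_width: 0.0003
grip_force: 0.0
```

```bash
sed -i 's/o\["grip_width"\].round(4)/o["grip_width"]/' s.py; python3 s.py
```

```text
jig TCP [[-111.  -191.5  404.5]] rot deg [ 1.80e+02  2.00e-02 -2.12e+01] w 0.0003345230379630586 t 3.1 q [-0.32  0.01  1.86 -0.    1.28  1.63] F jig [ 0.07 -0.36] -0.84
```

Emit:
apply_moves:
  increments:
    - {"tx":0.1,"ty":-0.97,"tz":0,"ax":0,"ay":0,"az":0}
    - {"tx":0.1,"ty":-0.97,"tz":0,"ax":0,"ay":0,"az":0}
    - {"tx":0.1,"ty":-0.97,"tz":0,"ax":0,"ay":0,"az":0}
    - {"tx":0.1,"ty":-0.97,"tz":0,"ax":0,"ay":0,"az":0}
    - {"tx":0.1,"ty":-0.97,"tz":0,"ax":0,"ay":0,"az":0}
    - {"tx":0.1,"ty":-0.97,"tz":0,"ax":0,"ay":0,"az":0}
    - {"tx":0.1,"ty":-0.97,"tz":0,"ax":0,"ay":0,"az":0}
    - {"tx":0.1,"ty":-0.97,"tz":0,"ax":0,"ay":0,"az":0}
    - {"tx":0.1,"ty":-0.9,"tz":0,"ax":0,"ay":0,"az":0}
    - {"tx":0,"ty":0,"tz":1,"ax":0,"ay":0,"az":0}
    - {"tx":0,"ty":0,"tz":1,"ax":0,"ay":0,"az":0}
    - {"tx":0,"ty":0,"tz":1,"ax":0,"ay":0,"az":0}

```text
time_s: 4.6
ee_pos: [0.5281, 0.1366, 0.3134]
eef_rot: [3.141, 0.001, -0.37]
force: [0.4, 0.5, 0.4]
grip_width: 0.0003
grip_force: 0.0
```

```bash
python3 s.py; python3 - <<'E'
from h import *
from station import get_obs,camera
from scipy.spatial.transform import Rotation as Ro
o=get_obs();c=camera("wrist");pickle.dump((o,c),open("w1.pkl","wb"))
T=np.eye(4);T[:3,:3]=Ro.from_euler("xyz",o["eef_rot"]).as_matrix();T[:3,3]=o["ee_pos"]
M=np.linalg.inv(T@c["T_tool_cam"]);c["R"]=M[:3,:3];c["t"]=M[:3,3]
im=c["pixels"][:,:,::-1].copy()
for p in proj(c,j2w([(-90,48,25),(-90,92,25),(-65,45,27),(-65,95,27),(-65,45,41),(-65,95,41),(-85,70,24)])):
    if abs(p).max()<2000: cv2.circle(im,tuple(int(v) for v in p),4,(255,0,255),1)
cv2.imwrite("pics/w1.png",im)
E
```

```text
jig TCP [[-84.   67.2 313.4]] rot deg [ 1.7998e+02  3.0000e-02 -2.1190e+01] w 0.0003427479776767756 t 4.6 q [0.19 0.38 1.63 0.   1.13 2.13] F jig [0.21 0.63] 0.41
```

View pics/w1.png

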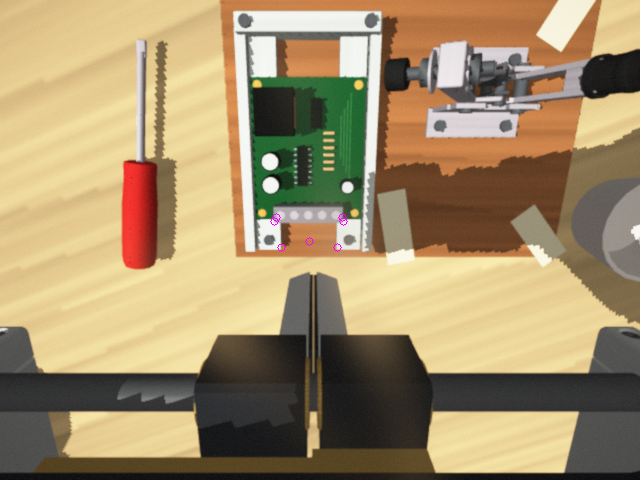

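The wrist view confirms this: the terminal block's near face, at about (310,220), sits where predicted and the fingers are centred behind it. I'll descend and push gently.

Emit:
apply_moves:
  increments:
    - {"tx":0,"ty":-0.09,"tz":1,"ax":0,"ay":0,"az":0}
    - {"tx":0,"ty":0,"tz":1,"ax":0,"ay":0,"az":0}
    - {"tx":0,"ty":0,"tz":0.6,"ax":0,"ay":0,"az":0}
    - {"tx":0,"ty":0,"tz":0.35,"ax":0,"ay":0,"az":0}
    - {"tx":0.3,"ty":0,"tz":0,"ax":0,"ay":0,"az":0}
    - {"tx":0.15,"ty":0,"tz":0,"ax":0,"ay":0,"az":0}
    - {"tx":0.15,"ty":0,"tz":0,"ax":0,"ay":0,"az":0}
    - {"tx":0.15,"ty":0,"tz":0,"ax":0,"ay":0,"az":0}
    - {"tx":0.15,"ty":0,"tz":0,"ax":0,"ay":0,"az":0}
    - {"tx":0,"ty":0,"tz":0,"ax":0,"ay":0,"az":0}

```text
time_s: 5.9
ee_pos: [0.5546, 0.1292, 0.2262]
eef_rot: [-3.141, -0.0, -0.37]
force: [0.3, 0.2, -0.3]
grip_width: 0.0002
grip_force: 0.0
```

```bash
python3 s.py
```

```text
jig TCP [[-56.5  69.9 226.2]] rot deg [-1.7999e+02 -2.0000e-02 -2.1210e+01] w 0.00016975116377943418 t 5.9 q [ 0.16  0.55  1.62 -0.    0.97  2.11] F jig [0.24 0.28] -0.33
```

Emit:
apply_moves:
  increments:
    - {"tx":0.07,"ty":0,"tz":0,"ax":0,"ay":0,"az":0}
    - {"tx":0.07,"ty":0,"tz":0,"ax":0,"ay":0,"az":0}
    - {"tx":0.07,"ty":0,"tz":0,"ax":0,"ay":0,"az":0}
    - {"tx":0.04,"ty":0,"tz":0,"ax":0,"ay":0,"az":0}

```text
time_s: 6.4
ee_pos: [0.5611, 0.1267, 0.2261]
eef_rot: [3.141, 0.002, -0.37]
force: [-10.4, 3.6, 7.4]
grip_width: 0.0002
grip_force: 5.4
```

```bash
python3 s.py; python3 - <<'E'
from h import *
from station import camera
c=camera("top");im=c["pixels"];R,G,B=[im[...,i].astype(int) for i in range(3)]
roi=np.zeros(im.shape[:2],bool);roi[180:360,225:430]=1
ys,xs=np.nonzero((G>R*1.3)&(G>B*1.15)&(G>30)&roi)
J=w2j(onplane(c,np.c_[xs,ys],.027));s=(J[:,1]>45)&(J[:,1]<95)
print("far edge pct",np.percentile(J[s,0],[90,97,99,100]).round(1))
c0=pickle.load(open("top.pkl","rb"));im=c0["pixels"];R,G,B=[im[...,i].astype(int) for i in range(3)]
ys,xs=np.nonzero((G>R*1.3)&(G>B*1.15)&(G>30)&roi)
J=w2j(onplane(c0,np.c_[xs,ys],.027));s=(J[:,1]>45)&(J[:,1]<95)
print("start",np.percentile(J[s,0],[90,97,99,100]).round(1))
E
```

```text
jig TCP [[-49.6  70.  226.1]] rot deg [ 1.7998e+02  1.1000e-01 -2.1210e+01] w 0.0002479973526648586 t 6.4 q [0.16 0.56 1.6  0.   0.98 2.1 ] F jig [-10.98  -0.36] 7.45
far edge pct [59.7 60.  60.2 60.2]
start [29.6 32.9 33.9 34.9]
```

Contact at the stop reads 11 N and the board's far edge measures x 60, so it is flush. I'll back off, rise, and go to the handle.

Emit:
apply_moves:
  increments:
    - {"tx":0,"ty":0,"tz":0,"ax":0,"ay":0,"az":0}
    - {"tx":0,"ty":0,"tz":0,"ax":0,"ay":0,"az":0}
    - {"tx":-1,"ty":0,"tz":0,"ax":0,"ay":0,"az":0}
    - {"tx":0,"ty":0,"tz":-1,"ax":0,"ay":0,"az":0}
    - {"tx":0,"ty":0,"tz":-1,"ax":0,"ay":0,"az":0}
    - {"tx":0,"ty":0,"tz":-1,"ax":0,"ay":0,"az":0}
    - {"tx":0,"ty":0,"tz":-1,"ax":0,"ay":0,"az":0}
    - {"tx":0,"ty":0,"tz":-1,"ax":0,"ay":0,"az":0}
    - {"tx":0.87,"ty":1,"tz":0,"ax":0,"ay":0,"az":0}
    - {"tx":0.87,"ty":1,"tz":0,"ax":0,"ay":0,"az":0}
    - {"tx":0.87,"ty":1,"tz":0,"ax":0,"ay":0,"az":0}
    - {"tx":0.87,"ty":1,"tz":0,"ax":0,"ay":0,"az":0}

```text
time_s: 7.95
ee_pos: [0.5877, -0.0135, 0.3763]
eef_rot: [-3.142, -0.0, -0.37]
force: [1.7, -0.1, -0.1]
grip_width: 0.0005
grip_force: 0.0
```

```bash
python3 s.py; python3 - <<'E'
from h import *
from station import camera
c=camera("top");im=c["pixels"];R,G,B=[im[...,i].astype(int) for i in range(3)]
c2=camera("scene");a=c2["pixels"][190:380,190:430,::-1]
cv2.imwrite("pics/s2.png",cv2.resize(a,None,fx=3,fy=3,interpolation=cv2.INTER_CUBIC))
for e in np.radians([76,70,64,58,52,46,40,34,28,22,16,10,4]):
    print(round(np.degrees(e)),"centre y %.1f tcp z %.1f"%(-67-95*np.cos(e)+9.3*np.sin(e)+12.5,45+95*np.sin(e)+9.3*np.cos(e)+199))
E
```

```text
jig TCP [[ 25.8 -51.3 376.3]] rot deg [-1.80e+02 -2.00e-02 -2.12e+01] w 0.0004709401062851007 t 7.95 q [-0.09  0.41  1.44 -0.    1.29  1.86] F jig [1.57 0.54] -0.12
76 centre y -68.5 tcp z 338.4
70 centre y -78.3 tcp z 336.5
64 centre y -87.8 tcp z 333.5
58 centre y -97.0 tcp z 329.5
52 centre y -105.7 tcp z 324.6
46 centre y -113.8 tcp z 318.8
40 centre y -121.3 tcp z 312.2
34 centre y -128.1 tcp z 304.8
28 centre y -134.0 tcp z 296.8
22 centre y -139.1 tcp z 288.2
16 centre y -143.3 tcp z 279.1
10 centre y -146.4 tcp z 269.7
4 centre y -148.6 tcp z 259.9
```

View pics/s2.png

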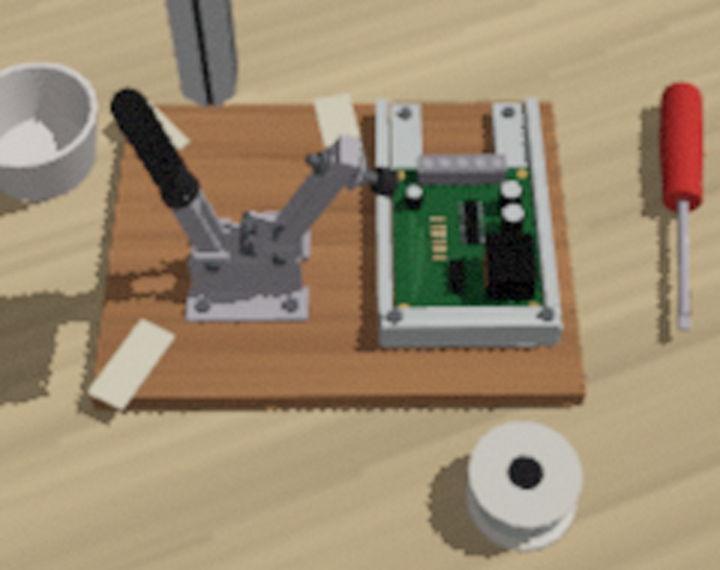

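The scene view shows the board flush against the end stop, with no gap there at about (470,310). The fingers are high between the handle and the arm, so I'll push the handle over along its arc.

Emit:
apply_moves:
  increments:
    - {"tx":0,"ty":0,"tz":0.65,"ax":0,"ay":0,"az":0}
    - {"tx":0,"ty":0,"tz":0.6,"ax":0,"ay":0,"az":0}
    - {"tx":0,"ty":0.3,"tz":0,"ax":0,"ay":0,"az":0}
    - {"tx":0,"ty":0.27,"tz":0,"ax":0,"ay":0,"az":0}
    - {"tx":0,"ty":0.33,"tz":0.06,"ax":0,"ay":0,"az":0}
    - {"tx":0,"ty":0.32,"tz":0.1,"ax":0,"ay":0,"az":0}
    - {"tx":0,"ty":0.31,"tz":0.13,"ax":0,"ay":0,"az":0}
    - {"tx":0,"ty":0.29,"tz":0.16,"ax":0,"ay":0,"az":0}

```text
time_s: 9.05
ee_pos: [0.5673, -0.0638, 0.3249]
eef_rot: [3.142, -0.0, -0.37]
force: [0.1, -0.5, 1.1]
grip_width: 0.0004
grip_force: 0.4
```

```bash
python3 s.py; python3 - <<'E'
from h import *
from station import camera
c2=camera("scene");a=c2["pixels"][130:320,170:410,::-1]
cv2.imwrite("pics/s3.png",cv2.resize(a,None,fx=3,fy=3,interpolation=cv2.INTER_CUBIC))
E
```

```text
jig TCP [[  25.  -105.5  324.9]] rot deg [ 1.800e+02 -1.000e-02 -2.121e+01] w 0.0003999936883756329 t 9.05 q [-0.18  0.42  1.55 -0.    1.17  1.76] F jig [ 0.24 -0.43] 1.11
```

View pics/s3.png

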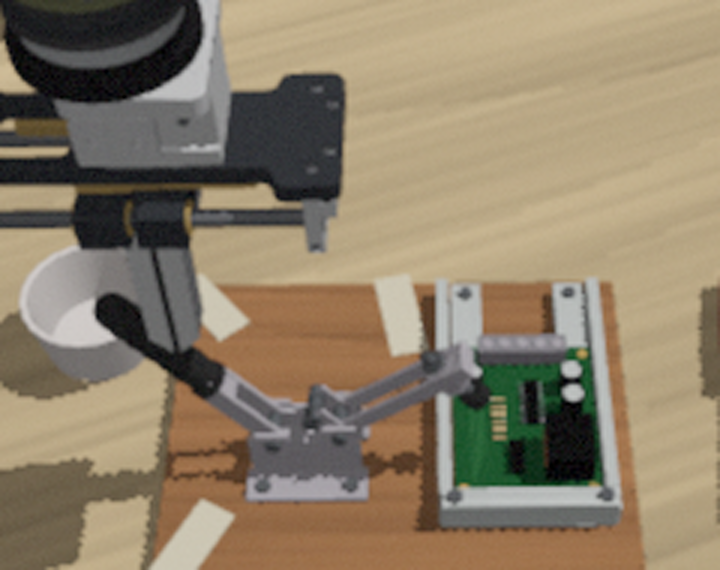

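The handle has followed the fingertip to about 50° elevation, with the finger on the grip at about (180,345) and the arm coming down. I'll continue past the dead point.

Emit:
apply_moves:
  increments:
    - {"tx":0,"ty":0.27,"tz":0.19,"ax":0,"ay":0,"az":0}
    - {"tx":0,"ty":0.25,"tz":0.22,"ax":0,"ay":0,"az":0}
    - {"tx":0,"ty":0.23,"tz":0.25,"ax":0,"ay":0,"az":0}
    - {"tx":0,"ty":0.2,"tz":0.27,"ax":0,"ay":0,"az":0}
    - {"tx":0,"ty":0.17,"tz":0.28,"ax":0,"ay":0,"az":0}
    - {"tx":0,"ty":0.14,"tz":0.3,"ax":0,"ay":0,"az":0}
    - {"tx":0,"ty":0.1,"tz":0.31,"ax":0,"ay":0,"az":0}
    - {"tx":0,"ty":0.05,"tz":0.2,"ax":0,"ay":0,"az":0}
    - {"tx":0,"ty":0,"tz":0,"ax":0,"ay":0,"az":0}

```text
time_s: 10.22
ee_pos: [0.5522, -0.1025, 0.2639]
eef_rot: [3.141, 0.001, -0.37]
force: [0.2, -0.2, 0.1]
grip_width: 0.0002
grip_force: 0.0
```

```bash
python3 s.py
```

```text
jig TCP [[  24.8 -147.1  263.9]] rot deg [ 1.7999e+02  7.0000e-02 -2.1200e+01] w 0.00024379073795265064 t 10.225 q [-0.25  0.48  1.62  0.    1.04  1.69] F jig [ 0.24 -0.15] 0.13
```

The contact force has gone to zero, so the handle seems to have snapped away. I'll retreat and check.

Emit:
apply_moves:
  increments:
    - {"tx":0,"ty":0,"tz":-1,"ax":0,"ay":0,"az":0}
    - {"tx":0,"ty":0,"tz":-1,"ax":0,"ay":0,"az":0}
    - {"tx":0,"ty":0,"tz":-1,"ax":0,"ay":0,"az":0}
    - {"tx":0,"ty":0,"tz":-1,"ax":0,"ay":0,"az":0}
    - {"tx":-1,"ty":0,"tz":0,"ax":0,"ay":0,"az":0}
    - {"tx":-1,"ty":0,"tz":0,"ax":0,"ay":0,"az":0}
    - {"tx":-1,"ty":0,"tz":0,"ax":0,"ay":0,"az":0}
    - {"tx":0,"ty":0,"tz":0,"ax":0,"ay":0,"az":0}

```text
time_s: 11.22
ee_pos: [0.4674, -0.0694, 0.3852]
eef_rot: [-3.141, -0.001, -0.369]
force: [0.2, -0.4, 0.2]
grip_width: 0.0003
grip_force: 0.0
```

```bash
python3 s.py; python3 - <<'E'
from h import *
from station import camera
c2=camera("scene");im=c2["pixels"][:,:,::-1].copy();x0,y0=170,170
a=cv2.resize(im[y0:y0+190,x0:x0+240],None,fx=3,fy=3,interpolation=cv2.INTER_CUBIC)
e=np.radians(4)
for p in proj(c2,j2w([(25,-67-130*np.cos(e),45+130*np.sin(e)),(25,40,37),(60,70,27)])): cv2.circle(a,tuple(int(v) for v in ((p-[x0,y0]+.5)*3)),4,(255,0,255),1)
cv2.imwrite("pics/s4.png",a)
E
```

```text
jig TCP [[ -66.2 -146.8  385.2]] rot deg [-1.7999e+02 -5.0000e-02 -2.1160e+01] w 0.00033714722150698516 t 11.225 q [-0.22  0.14  1.76  0.    1.24  1.72] F jig [ 0.3  -0.29] 0.17
```

View pics/s4.png

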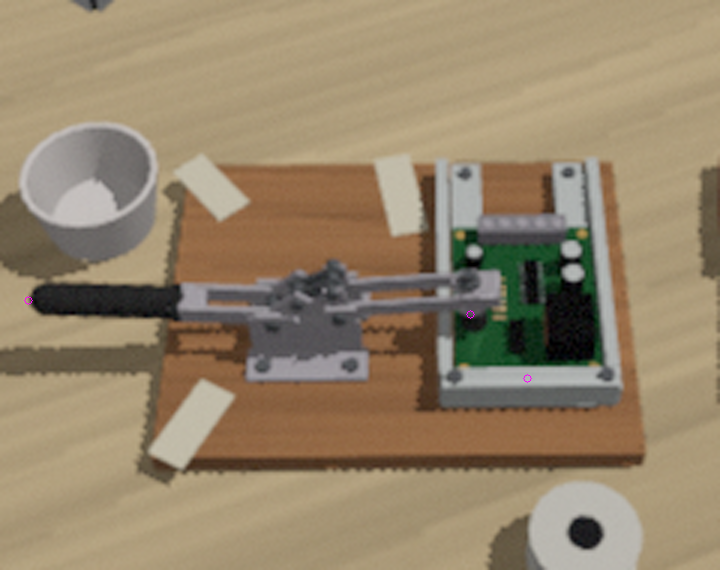

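The handle's end sits at its predicted locked position, about (30,300). The pad is on the board at about (472,312), the board is flush with the stop, and the robot is clear of everything. Handing in.

```bash
python3 -c "
from station import hand_in
print(hand_in())"
```

```text
the job is handed in; nothing more can be done
None
```

I pushed the board flush to the end stop and snapped the toggle clamp into lock with the pad on the board; the job is handed in at about 11 s, but no verdict came back and I couldn't measure the pad force.

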